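Seat the half-loaded lantern cell

ROBOT

A 6-joint arm with a two-finger parallel gripper is mounted at the origin on the work surface. World frame = base frame: x ahead of the robot, y to its left, z up, the work surface at z = 0. Lengths are in m, angles in degrees, forces in N, time in s.
With the tool pointing down it reaches from about 0.4 to 0.825 m from the base axis. Payload 7 kg.
Tool frame: the origin (TCP) lies midway between the tips of the shut fingers; the grasp point (between the pads) lies 19 mm behind it; x points along the fingers, z is the direction in which the jaws open and shut, and the axes are right-handed (so a half turn about x gives the same grasp; the last joint's range is limited). The gripper opens to 88 mm and grips with 3 to 60 N. Pads are 19 mm wide; open, the fingers measure 130 mm over their backs; the gripper's body (78 mm by 193 mm) begins 47 mm behind the grasp point.
Start: joints at [88.986, 20.546, 0.682, 0, -70.136, -16.507], TCP at [0.203, 0.644, 0.227] pointing down, gripper open.
Joint ranges: [-176.03, 176.03], [-82.01, 121.73], [-58.28, 71.71], [-173.87, 95.51], [-174.79, -0.11], [-173.66, 173.66]. Speed limits (degrees/s): [136.94, 136.94, 172.46, 180, 180, 180].

INTERFACE

Orientations are given as [roll, pitch, yaw] about the fixed x, y, z axes, in that order (R = Rz(yaw) Ry(pitch) Rx(roll)).
In Python, from plant import ctrl gives the robot as it stands. The module is installed in compiled form; this text tells all that it offers.
- The arm moves only by the tool servo_tool, never from a script. Its argument "deltas" is a list of rows, each a list of 3 entries, a list of its own where there are three numbers: the turn, a rotation vector about the tool's x, y, z in degrees, then the shift along the tool's x, y, z in cm, then the finger opening in cm, from 0 to 8.76. A call has 1 to 5 rows; each row is the pose to reach, as a shift and turn from the pose measured when the call began, along the tool's axes at that moment; what a row does not reach only later rows make up. A row lasts 1/10 s, in which the tool goes at most 50 mm and 8.59 degrees, less where a joint would pass 70% of its speed; a pose out of reach is approached as far as the arm can. A call with a gripper value outside its range is refused whole. The fingers move at their own pace and stop on an object; the grip force is fixed at half the most. Time passes only in rows, so rows that repeat a pose let the fingers close. It gives the time, the measured TCP pose, the force and the opening at its end, in the units of the state.
- ctrl.get_obs(): the state, without advancing time (a new reading comes with each control period).
- ctrl.snapshot(name): name is "side" or "top"; returns a dict with "image" (384x512x3 uint8, red, green, blue), "vertical_fov" (degrees; the focal length in pixels is half the picture's height over the tangent of half this angle, whatever the lens; pixels are square), "cx", "cy" (the principal point, pixels), "rvec" (rotation vector, rad) and "tvec" (3), from world to camera coordinates, as OpenCV has them. Camera axes: x right, y down, z forward; pixel columns grow to the right and rows downward; lengths in m; the calibration is good to about 2 mm. A picture is of the moment at which its call begins. There is no depth.
- ctrl.close_job(): hands the job in, once; it reports no verdict.
The state is a dict: "clock": time; "joint_pos": joint angles; "qvel": joint speeds; "tau": joint torques, N m; "tool_pos": TCP position; "orientation": TCP orientation; "force": force on the tool from outside, world axes, zero at the start; "moment": the same for the moment, N m; "opening": finger opening in m.
Only numpy, scipy, OpenCV 4.12 (cv2) and the standard library are available. Lean on these libraries where they do the work, as an engineer would, in place of code of your own. Each camera call takes 0.05 s, during which the arm holds its last target. There are 200 camera calls.

TASK

One of the two batteries in the orange lantern base is only half loaded: its button end is still riding up on the retaining lip. Push it back against its coil spring and roll the button end down past the lip, so that it lies flat on the floor of its bay, held between spring and lip like its neighbour. Leave the other things on the bench where they are, and take your hand away.

Things in the scene. Friction and masses are not known exactly. Their poses are not given: they have to be found in the camera images.
- tray: Orange plastic lantern battery base, fixed to the bench, any yaw. Origin on its underside, midway between its two bays; x runs along the bays from spring end to lip end. Footprint x -64 to 42, y -48 to 48 mm. Block at the spring end (x -64 to -42) is 48 mm high. Bays 36 mm wide at y +22 and -22; side rails 22 mm above the bench. The cell seated in the +y bay is part of the base; work in the -y bay.
- bay (a point): Where the loose cell's centre must end, in the -y bay: 28.5 mm above the bench, x 0, y -22 mm of the base, same axes (+x from spring to lip). The bay floor is 16.5 mm below it (12 mm above the bench), the lip's inner face at x +29 mm, the face of the spring plate at rest at x -26 mm. A seated cell's top is 45 mm above the bench.
- lip_top (a point): Middle of the top of the retaining lip of the -y bay: a low orange wall with a brass strip, 36 mm wide, 4 mm thick along the base's x, 11 mm high over the bay floor (top 23 mm above the bench). Above and beyond it the way is open. The button of a seated cell stands just over it.
- cell: Loose D cell, black with a copper band at the button end: 33 mm diameter, body 58 mm long plus a 9.6 mm wide button 3 mm out; 0.14 kg. Origin at the body's centre, x along it to the button. At the start the tail is on the bay floor by the spring plate, the button end raised 0.24 rad, its underside on the lip's inner edge, overhanging that by 9 to 13 mm; it must go back that far to drop in.
- cell_button (a point): Centre of the outer face of the cell's button, 32 mm from the cell's origin.
- spring_plate (a joint): Travel of the steel spring plate (18 mm wide, 24 mm high, on a visible coil spring) at the -x end of the -y bay: 0 m at rest, grows as it is pressed towards -x, stop at 0.014 m. It pushes back with about 1.6 N at first, rising 0.4 N per mm (about 6 N at 11 mm). With the cell seated it reads about 0.003 m.
- buckle: Bystander: blue plastic snowshoe binding buckle, 62 x 44 x 15 mm, lying flat. Origin under its centre.
- pick_handle: Bystander: aluminium ice pick handle with black rubber bands, 166 mm long along its x, 24 mm wide, 20 mm high, lying flat. Origin under its centre.
- canister: Bystander: upright steel canister with a dark twist cap, 76 mm diameter, 125 mm high. Origin under its centre.
- first_aid: Bystander: black first aid box with a white cross on its closed flip-top lid, 122 x 182 x 69 mm. Origin under its centre.
Not all that is in view belongs to the job. There is more than one size of the cell; the one meant has the size given above.

How it is judged (in metres and radians):
On the way:
1. the cell's tail presses the spring in by more than 2.5 mm while its button end is still raised (value of joint spring_plate above 0.0025 m and z of cell_button in the frame of bay above 0.004 m).
At the end, for the whole second after the job is handed in: Cell at rest in the -y bay, button to the lip: centre within 3 mm of the seated point along the bay and in height, 4 mm sideways, axis within 0.08 rad of the bay, spring plate held in by 1.5 to 5 mm; buckle, pick handle, canister and first aid box within 20 mm of their starts (x of cell in the frame of bay between -0.003 and 0.003 m and y of cell in the frame of bay between -0.004 and 0.004 m and z of cell in the frame of bay between -0.003 and 0.003 m and angle between the x axis of cell and the x axis of bay, either way round below 0.08 rad and x of cell_button in the frame of bay above 0.02 m and value of joint spring_plate between 0.0015 and 0.005 m and linear speed of cell below 0.02 m/s and angular speed of cell below 0.3 rad/s and distance of each of buckle, pick_handle, canister, first_aid from where it was at the start of the episode below 0.02 m); the robot touches nothing.
It fails at once if the buckle is shoved more than 20 mm (distance of buckle from where it was at the start of the episode above 0.02 m).
It fails at once if the pick handle is shoved more than 20 mm (distance of pick_handle from where it was at the start of the episode above 0.02 m).
It fails at once if the canister is shoved more than 20 mm (distance of canister from where it was at the start of the episode above 0.02 m).
It fails at once if the first aid is shoved more than 20 mm (distance of first_aid from where it was at the start of the episode above 0.02 m).
It also fails if it takes over 34 s, if anything falls off the work surface, if the arm or the gripper's body presses on something with over 40 N, if the wrist force passes 120 N, or if a joint passes its speed limit or range.

## Working session

There is one attempt and no reset: what is moved stays moved. The work goes in short steps, Python scripts to look and compute and a tool call to move; the robot and the scene stay as the last step left them, time stands still between calls to the robot, and variables do not carry over. Pictures are saved under pics/ and viewed, on a budget of 10 in all, crops included, one or two more only if the job needs it, and the job is handed in when it is done.

Besides the shell and the picture viewer there is one more tool, called after "Emit:" by a JSON object that holds its "api" and its "payload", one argument or row to a line. servo_tool: Moves the arm, as the interface text tells. Its arguments: {"type":"object","properties":{"deltas":{"type":"array","items":{"type":"array"}}},"required":["deltas"]}

```bash
mkdir -p pics; cat > h.py <<'E'
import numpy as np,cv2,json
from plant import ctrl
def snap(n,f):
    s=ctrl.snapshot(n); im=np.array(s.pop("image")); cv2.imwrite(f"pics/{f}.png",im[:,:,::-1])
    json.dump({k:np.array(v).tolist() for k,v in s.items()},open(f"{n}.json","w")); return im
def cam(n):
    s=json.load(open(f"{n}.json")); f=192/np.tan(np.radians(s["vertical_fov"])/2)
    K=np.array([[f,0,s["cx"]],[0,f,s["cy"]],[0,0,1]]); return K,np.array(s["rvec"]).ravel(),np.array(s["tvec"]).ravel()
def proj(n,P):
    K,r,t=cam(n); return cv2.projectPoints(np.array(P,float).reshape(-1,3),r,t,K,None)[0].reshape(-1,2)
def back(n,uv,z):
    K,r,t=cam(n); R=cv2.Rodrigues(r)[0]; c=-R.T@t
    d=R.T@np.linalg.inv(K)@np.array([uv[0],uv[1],1.]); return c+d*(z-c[2])/d[2]
E
python3 - <<'E'
from h import *
a=snap("top","t0");b=snap("side","s0")
cv2.imwrite("pics/both0.png",np.vstack([a,b])[:,:,::-1][:, :])
for n in("top","side"):
    K,r,t=cam(n);print(n,K[0,0],K[:2,2],-cv2.Rodrigues(r)[0].T@t)
o=ctrl.get_obs();print(o)
E
```

```text
top 428.5186037280278 [248.61598486 189.66306928] [ 0.40818383 -0.02265639  1.46950413]
side 423.80838375247544 [257.75925025 199.89377973] [ 0.08310253 -0.72448767  0.73594261]
{'clock': 0.1, 'joint_pos': array([ 8.89868211e+01,  2.05875911e+01,  6.39921195e-01, -1.57165850e-02,
       -7.01390396e+01, -1.65072799e+01]), 'qvel': array([-0.05495453, -0.02605672,  0.10586773,  0.14636352, -0.03551723,
        0.05339515]), 'tau': array([-1.68015456e-03, -5.84165668e+01,  2.93749827e+01,  7.01553360e+00,
        1.01190631e-02, -5.47756179e-05]), 'tool_pos': array([0.20310843, 0.64325117, 0.22572665]), 'orientation': array([   6.83808497,   89.91204024, -100.68772458]), 'force': array([0.26228001, 0.00980395, 0.45039516]), 'moment': array([ 0.03146938, -0.03763887, -0.00718489]), 'opening': 0.08793965657361551}
```

View pics/t0.png

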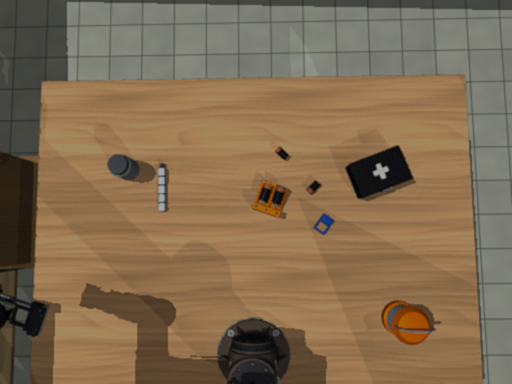

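View pics/s0.png

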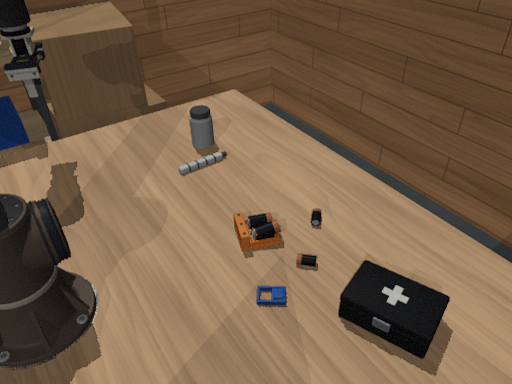

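Top: the base is at about (271,198), with the spring block at lower left and the lips toward the top. Side: the base is at (258,231), and the raised cell is the near one, about (265,231). I'll enlarge both.

```bash
python3 - <<'E'
from h import *
def crop(f,x,y,w,h,s=10):
    im=cv2.imread(f"pics/{f}.png")[y:y+h,x:x+w]; im=cv2.resize(im,None,fx=s,fy=s,interpolation=cv2.INTER_CUBIC)
    for i in range(0,w,10): cv2.putText(im,str(x+i),(i*s,10),0,.35,(255,255,255),1);cv2.line(im,(i*s,0),(i*s,h*s),(200,200,200),1)
    for i in range(0,h,10): cv2.putText(im,str(y+i),(0,i*s+10),0,.35,(255,255,255),1);cv2.line(im,(0,i*s),(w*s,i*s),(200,200,200),1)
    return im
a=crop("t0",245,172,50,50,8);b=crop("s0",227,205,60,50,8)
b=b[:400];cv2.imwrite("pics/c0.png",np.hstack([a[:,:390],b[:,:410] if 0 else b[:,:400]]))
E
```

```text
(no output)
```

View pics/c0.png

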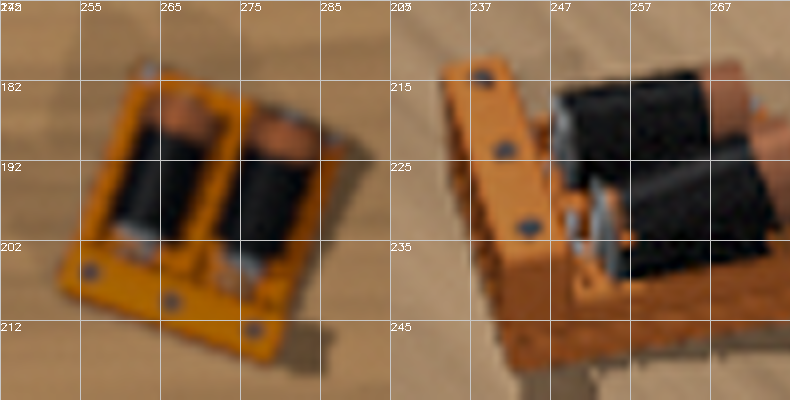

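```bash
cat > fit.py <<'E'
from h import *
from scipy.optimize import least_squares
B=[[-64,48,48],[-64,-48,48],[-42,-48,48],[-42,48,48]]
T=[[252.5,208],[278.7,217.3],[281.2,211.4],[253.7,202]]
S=[[233.2,214.4],[241,237.7],[247,236.5],[240.4,212.2]]
SCt,SCs=[266.4,209.5],[241.4,223.75]
obj=np.array(B+[[-53,0,48]])/1e3
def W(p,P): 
    P=np.array(P,float); c,s=np.cos(p[2]),np.sin(p[2]); return np.c_[p[0]+c*P[:,0]-s*P[:,1],p[1]+s*P[:,0]+c*P[:,1],P[:,2]]
ft=lambda p:(proj("top",W(p,obj))-np.array(T+[SCt])).ravel()
fs=lambda p:(proj("side",W(p,obj))-np.array(S+[SCs])).ravel()
if __name__=="__main__":
    p0=[*back("top",[268,198],.03)[:2],-.3]
    for n,f in(("top",ft),("side",fs),("both",lambda p:np.r_[ft(p),fs(p)])):
        r=least_squares(f,p0);print(n,r.x[:2].round(4),np.degrees(r.x[2]).round(2),r.fun.round(1))
    p=r.x
    # cells' circle tests: seated cell centre / loose cell button, in tray frame
    def line(im,n,P):
        q=((proj(n,W(p,P))-off)*8+4).astype(int); cv2.polylines(im,[q],True,(0,255,0),1)
    out=[]
    for n,f,off in(("top","t0",[245,172]),("side","s0",[227,205])):
        im=cv2.imread(f"pics/{f}.png")[off[1]:off[1]+50,off[0]:off[0]+50];im=cv2.resize(im,None,fx=8,fy=8,interpolation=cv2.INTER_CUBIC)
        off=np.array(off)
        for b in([[-64,48,48],[-64,-48,48],[-42,-48,48],[-42,48,48]],[[-64,48,0],[-64,-48,0],[42,-48,0],[42,48,0]],[[-42,48,22],[-42,-48,22],[42,-48,22],[42,48,22]]): line(im,n,np.array(b)/1e3)
        for y in(22,-22):
            a=.24 if y<0 else 0; ax=np.array([np.cos(a),0,np.sin(a)]);up=np.array([-np.sin(a),0,np.cos(a)])
            c=np.array([0,y,28.5]) if y>0 else np.array([-23,y,12+16.5*0])+29*ax+16.5*up+np.array([-3,0,0])+[3,0,0]
            for s in(-29,29): line(im,n,[(c+s*ax+16.5*(np.cos(t)*up+np.sin(t)*np.array([0,1,0])))/1e3 for t in np.linspace(0,6.28,30)])
        out.append(im)
    cv2.imwrite("pics/ov.png",np.hstack(out))
E
python3 fit.py
```

```text
top [ 0.5272 -0.068 ] -19.74 [-0.8  0.   0.4  0.2  0.1 -0.2  0.2 -0.2  0.1  0.1]
side [ 0.5236 -0.0708] -21.31 [-0.6 -1.4 -1.2  0.7  2.   0.3  0.7 -0.6 -0.9  0.7]
both [ 0.5252 -0.0693] -20.78 [-0.6  0.3  0.4  1.   0.2  0.6  0.5  0.1  0.2  0.6 -0.6 -1.8 -0.7  0.2
  2.4 -0.2  0.8 -1.  -0.7  0.3]
```

View pics/ov.png

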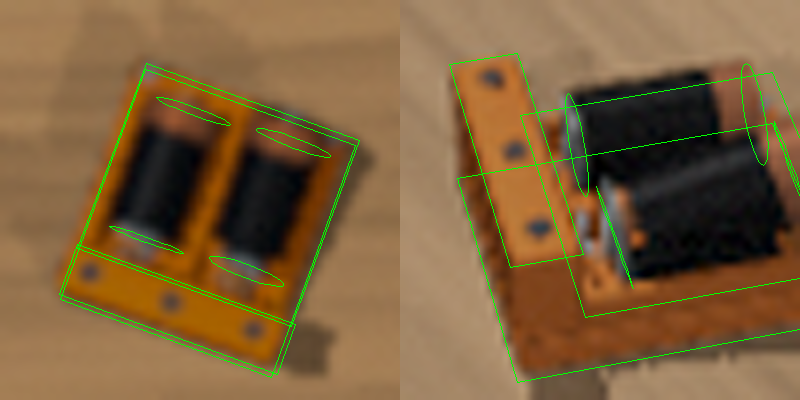

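The top-view wireframe sits about half a pixel right of the base. That is my reading convention: the crop needs −0.5 px. I'll refine the fit with colour masks of the block's top face.

```bash
cat > fit2.py <<'E'
from fit import *
def mask(n,off):
    im=cv2.imread(f"pics/{n}.png"); hsv=cv2.cvtColor(im,cv2.COLOR_BGR2HSV); return hsv
# soft-region fit: maximise contrast of light-orange in block-top quad (side) and orange in tray silhouette (top)
U=8
def fill(n,p,polys,off,w=60,h=55):
    m=np.zeros((h*U,w*U),np.uint8)
    for P in polys:
        q=(proj(n,W(p,np.array(P)/1e3))-off+.5)*U
        cv2.fillConvexPoly(m,cv2.convexHull(q.astype(np.float32)).astype(np.int32),255)
    return cv2.resize(m,(w,h),interpolation=cv2.INTER_AREA)/255.
blk=[[x,y,48] for x in(-64,-42) for y in(-48,48)]
sil=[[[x,y,z] for x in(-64,-42) for y in(-48,48) for z in(0,48)],[[x,y,z] for x in(-64,42) for y in(-48,48) for z in(0,22)]]
from scipy.optimize import minimize
def data(f,off,w=60,h=55): return cv2.imread(f"pics/{f}.png")[off[1]:off[1]+h,off[0]:off[0]+w].astype(float)
ot,os_=np.array([240,170]),np.array([222,205])
It,Is=data("t0",ot),data("s0",os_)
hsv=cv2.cvtColor(It.astype(np.uint8),cv2.COLOR_BGR2HSV)
hs=cv2.cvtColor(Is.astype(np.uint8),cv2.COLOR_BGR2HSV)
mt=((hsv[...,1]>190)&(hsv[...,2]>60)|(hsv[...,2]<45)).astype(float)
ms=((hs[...,1]>130)&(hs[...,2]>175)).astype(float)
if __name__=="__main__":
    for r in ms[5:40:3]: print(''.join('#' if v else '.' for v in r))
    for r in mt[5:52:3]: print(''.join('#' if v else '.' for v in r))
    s=hs[25:34,14:30:2];print(s[::4].tolist())
    s=hsv[38:41:2,10:45:4];print(s.tolist())
E
python3 fit2.py
```

```text
............................................................
.............##...#.........................................
.............###..##........................................
..............#######.......................................
...............###...#......................................
................##...##.....................................
.................#######.#..................................
..................########..................................
...................#....###.................................
............................................................
............................#..#............................
............................................................
............................................................
............................................................
.........................##.................................
.....................###.....#######........................
....................###.........####........................
...................#################........................
..
[... 587 characters left out ...]
....................
[[[13, 200, 106], [12, 209, 122], [15, 178, 185], [14, 178, 185], [14, 181, 185], [15, 185, 185], [13, 184, 179], [13, 184, 188]], [[15, 126, 134], [12, 211, 105], [13, 188, 174], [15, 177, 173], [10, 115, 106], [14, 181, 182], [13, 193, 180], [11, 91, 81]], [[16, 95, 172], [12, 171, 125], [12, 208, 93], [12, 201, 138], [12, 200, 126], [12, 196, 126], [12, 188, 130], [12, 194, 138]]]
[[[15, 118, 151], [16, 255, 151], [18, 255, 168], [18, 252, 167], [15, 186, 133], [17, 255, 155], [13, 182, 119], [16, 255, 163], [14, 135, 100]], [[16, 123, 149], [15, 123, 137], [14, 198, 125], [17, 246, 165], [13, 136, 105], [17, 255, 167], [17, 255, 164], [15, 255, 125], [15, 119, 109]]]
```

```bash
cat > fit3.py <<'E'
from fit2 import *
mt2=((hsv[...,1]>175)|(hsv[...,2]<55)).astype(np.uint8)
ms2=((hs[...,1]>145)&(hs[...,2]>155)).astype(np.uint8)
k=np.ones((3,3),np.uint8)
mt2=cv2.morphologyEx(mt2,cv2.MORPH_CLOSE,k,iterations=2)
ms2=cv2.morphologyEx(ms2,cv2.MORPH_CLOSE,k)
ms2=cv2.morphologyEx(ms2,cv2.MORPH_OPEN,k)
n,l=cv2.connectedComponents(ms2); ms2=(l==l[205-205+19,241-222+0]).astype(float) if l[19,19] else ms2.astype(float)
for r in ms2[4:40:2]: print(''.join('#' if v else '.' for v in r[:45]))
for r in mt2[6:50:3]: print(''.join('#' if v else '.' for v in r))
ct=lambda p:np.abs(fill("top",p,sil,ot)-mt2).sum()
cs=lambda p:np.abs(fill("side",p,[blk],os_)-ms2).sum()
for nm,f in(("top",ct),("side",cs),("both",lambda p:ct(p)+cs(p))):
    r=minimize(lambda q:f([q[0]/100,q[1]/100,q[2]/10]),[52.5,-7.,-3.5],method="Nelder-Mead",options=dict(initial_simplex=[[52.5,-7,-3.5],[53,-7,-3.5],[52.5,-6.5,-3.5],[52.5,-7,-3.]]))
    p=[r.x[0]/100,r.x[1]/100,r.x[2]/10];print(nm,np.round(p,4),np.degrees(p[2]).round(2),r.fun, ct(p),cs(p))
E
python3 fit3.py
```

```text
.............................................
.............................................
............########.........................
............########.........................
.............########........................
.............#########.......................
..............########.......................
...............########......................
...............##########....................
................##########...................
................###########..................
.................##########..................
..................###...###..................
..................####..###..................
...................###.......................
.............................................
.............................................
.............................................
............................................................
............................................................
.....................##########.............................
....................#################.......................
...................#########
[... 218 characters left out ...]
.............##############################...............
.............###############################................
............###############################.................
...............###########################..................
........................#################...................
................................########....................
............................................................
top [ 0.5284 -0.0671 -0.3563] -20.42 96.85098039215686 96.85098039215686 62.8078431372549
side [ 0.5258 -0.0688 -0.3436] -19.69 42.7764705882353 134.47450980392156 42.7764705882353
both [ 0.5267 -0.0666 -0.3459] -19.82 146.09019607843138 100.61176470588235 45.478431372549025
```

```bash
cat > go.py <<'E'
from h import *
from scipy.spatial.transform import Rotation as Ro
P0=np.array([.527,-.0673,0]); YAW=-20.
def bay2w(x,z,y=-22):
    c,s=np.cos(np.radians(YAW)),np.sin(np.radians(YAW)); return P0+np.array([c*x-s*y,s*x+c*y,z])/1e3
def w2bay(p):
    d=(np.array(p)-P0)*1e3;c,s=np.cos(np.radians(YAW)),np.sin(np.radians(YAW)); return np.array([c*d[0]+s*d[1],-s*d[0]+c*d[1],d[2]]).round(1)
def delta(pos,lean,sg):
    """sg: tool y = sg * tray x (leaned)"""
    o=ctrl.get_obs(); R=Ro.from_euler("xyz",o["orientation"],degrees=True)
    a=np.radians(lean); Z=Ro.from_euler("z",YAW,degrees=True).as_matrix()
    x=Z@[np.sin(a),0,-np.cos(a)]; y=sg*Z@[np.cos(a),0,np.sin(a)]
    T=Ro.from_matrix(np.c_[x,y,np.cross(x,y)])
    print("rotvec",np.degrees((R.inv()*T).as_rotvec()).round(1),"shift cm",(R.inv().apply(pos-o["tool_pos"])*100).round(2),"| t",o["clock"],"J",o["joint_pos"].round(0),"bay",w2bay(o["tool_pos"]),"F",o["force"].round(1))
E
python3 - <<'E'
from go import *
for sg in(1,-1): delta(bay2w(75,120),15,sg)
E
```

```text
rotvec [ 2.5 -0.2 15. ] shift cm [10.68 59.68 60.51] | t 0.1 J [ 89.  21.   1.  -0. -70. -17.] bay [-547.4  556.9  225.7] F [0.3 0.  0.5]
rotvec [-176.   -23.2   -0.4] shift cm [10.68 59.68 60.51] | t 0.1 J [ 89.  21.   1.  -0. -70. -17.] bay [-547.4  556.9  225.7] F [0.3 0.  0.5]
```

Emit:
{"api": "servo_tool", "payload": {
  "deltas": [
    [[0,0,0],[0,5,5],0],
    [[0,0,0],[0,9,9],0],
    [[0,0,0],[0,12.5,12.5],0],
    [[0,0,0],[0,16,16],0],
    [[0,0,0],[0,19.5,19.5],0]
  ]
}}

```text
clock: 0.6
tool_pos: [0.3187, 0.4196, 0.2257]
orientation: [2.5, 89.9, -105.0]
force: [1.4, 0.4, 0.5]
opening: 0.0537
```

Emit:
{"api": "servo_tool", "payload": {
  "deltas": [
    [[0,0,0],[0,4,4],0],
    [[0,0,0],[0,8,8],0],
    [[0,0,0],[0,12,12],0],
    [[0,0,0],[0,16,16],0],
    [[0,0,0],[0,19.5,19.5],0]
  ]
}}

```text
clock: 1.1
tool_pos: [0.4335, 0.1977, 0.2262]
orientation: [5.4, 89.9, -102.1]
force: [0.1, 1.7, -0.2]
opening: 0.0133
```

```bash
python3 -c "
from go import *
delta(bay2w(75,120),15,1)"
```

```text
rotvec [ 2.5 -0.2 15. ] shift cm [10.66 24.27 24.98] | t 1.1 J [ 48.   2. -23.   0. -65.  24.] bay [-178.5  217.1  226.2] F [ 0.1  1.7 -0.2]
```

Emit:
{"api": "servo_tool", "payload": {
  "deltas": [
    [[0,0,3],[0,4,4],0],
    [[0,0,6],[0,8,8],0],
    [[0,0,9],[0,12,12],0],
    [[2.5,0,12],[0,16,16],0],
    [[2.5,0,15],[0,19.5,19.5],0]
  ]
}}

```text
clock: 1.6
tool_pos: [0.5485, -0.0242, 0.2266]
orientation: [90.9, 74.9, -19.1]
force: [0.7, -0.0, 0.7]
opening: 0.0005
```

```bash
python3 -c "
from go import *
delta(bay2w(75,120),15,1)"
```

```text
rotvec [-0.1 -0.2 -0.1] shift cm [12.08  3.93  7.03] | t 1.6 J [ 25.  -0. -33.  14. -47.  36.] bay [  5.5  47.9 226.6] F [ 0.7 -0.   0.7]
```

Emit:
{"api": "servo_tool", "payload": {
  "deltas": [
    [[0,0,0],[0,2,3.5],0],
    [[0,0,0],[0,3.9,7],0],
    [[0,0,0],[4,3.9,7],0],
    [[0,0,0],[8,3.9,7],0],
    [[0,0,0],[12,3.9,7],0]
  ]
}}

```text
clock: 2.1
tool_pos: [0.5898, -0.1138, 0.1197]
orientation: [91.2, 74.8, -18.9]
force: [-0.0, 0.5, -0.3]
opening: 0.0002
```

```bash
python3 -c "
from go import *
delta(bay2w(62,41),15,1)"
```

```text
rotvec [-0.1 -0.3 -0.2] shift cm [ 7.26 -3.31  0.02] | t 2.1 J [ 12.  11. -36.  15. -31.  45.] bay [ 74.9 -22.2 119.7] F [-0.   0.5 -0.3]
```

Emit:
{"api": "servo_tool", "payload": {
  "deltas": [
    [[0,0,0],[2.5,-1.0,0],0],
    [[0,0,0],[5,-2.2,0],0],
    [[0,0,0],[7.2,-3.3,0],0],
    [[0,0,0],[7.25,-3.3,0],0]
  ]
}}

```text
clock: 2.5
tool_pos: [0.5741, -0.1098, 0.0374]
orientation: [90.3, 75.2, -19.8]
force: [-1.7, -0.7, -0.8]
opening: 0.0003
```

```bash
python3 - <<'E'
from go import *
ct=snap("top","t1");cs=snap("side","s1")
delta(bay2w(49,41),15,1)
print(ctrl.get_obs()["force"])
a=cv2.resize(ct[165:225,240:300],None,fx=6.66,fy=6.66,interpolation=cv2.INTER_CUBIC)[:400,:400]
b=cv2.resize(cs[195:255,230:290],None,fx=6.66,fy=6.66,interpolation=cv2.INTER_CUBIC)[:400,:400]
h=min(len(a),len(b));cv2.imwrite("pics/c1.png",np.hstack([a[:h],b[:h]])[:,:,::-1])
E
```

```text
rotvec [-0.1 -0.2 -0.1] shift cm [-0.33 -1.26 -0.03] | t 2.6 J [ 11.  16. -47.  29. -16.  32.] bay [ 62.  -22.4  41.1] F [0.8 1.2 1.5]
[0.77665822 1.19417884 1.54761011]
```

View pics/c1.png

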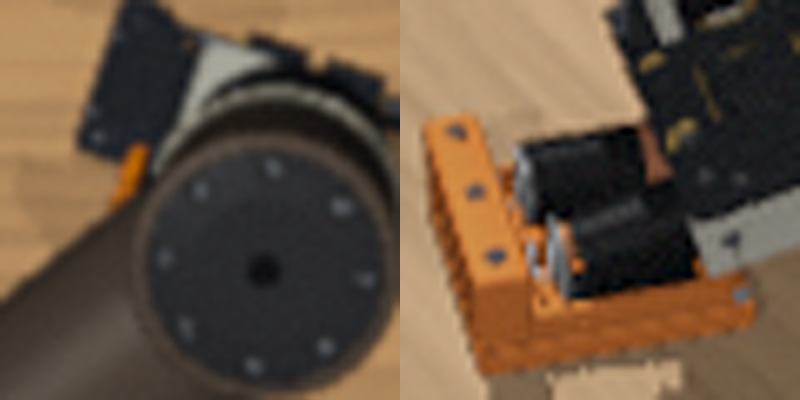

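The finger stands just off the button end, which it hides from this view, and the base and cells are unmoved. I'll start the push in small steps and watch the force.

Emit:
{"api": "servo_tool", "payload": {
  "deltas": [
    [[0,0,0],[-0.1,-0.3,0],0],
    [[0,0,0],[-0.15,-0.6,0],0],
    [[0,0,0],[-0.25,-0.9,0],0],
    [[0,0,0],[-0.3,-1.1,0],0],
    [[0,0,0],[-0.3,-1.2,0],0]
  ]
}}

```text
clock: 3.1
tool_pos: [0.5663, -0.105, 0.0415]
orientation: [91.0, 74.8, -19.0]
force: [0.5, -0.4, 0.8]
opening: 0.0002
```

Emit:
{"api": "servo_tool", "payload": {
  "deltas": [
    [[0,0,0],[0,-0.1,0],0],
    [[0,0,0],[-0.05,-0.2,0],0],
    [[0,0,0],[-0.1,-0.3,0],0],
    [[0,0,0],[-0.1,-0.35,0],0]
  ]
}}

```text
clock: 3.5
tool_pos: [0.5633, -0.1036, 0.0419]
orientation: [91.1, 74.8, -18.9]
force: [2.9, -1.1, 0.1]
opening: 0.0008
```

```bash
python3 - <<'E'
from go import *
delta(bay2w(49-12.5,41),15,1)
E
```

```text
rotvec [-0.1 -0.3 -0.2] shift cm [-0.18 -0.99  0.03] | t 3.5 J [ 11.  15. -49.  32. -15.  28.] bay [ 46.6 -21.7  41.9] F [ 2.9 -1.1  0.1]
```

Emit:
{"api": "servo_tool", "payload": {
  "deltas": [
    [[0,0,0],[0,-0.25,0],0],
    [[0,0,0],[0,-0.5,0],0],
    [[0,0,0],[0,-0.7,0],0],
    [[0,0,0],[0,-0.85,0],0],
    [[0,0,0],[0,-0.9,0],0]
  ]
}}

```text
clock: 4.0
tool_pos: [0.5562, -0.1002, 0.0401]
orientation: [91.4, 74.7, -18.7]
force: [5.9, -2.1, 0.9]
opening: 0.0007
```

```bash
python3 - <<'E'
from go import *
delta(bay2w(36,38.5),15,1)
cs=snap("side","s2")
b=cv2.resize(cs[195:255,230:290],None,fx=8,fy=8,interpolation=cv2.INTER_CUBIC)
cv2.imwrite("pics/c2.png",b[:,:,::-1])
E
```

```text
rotvec [-0.1 -0.4 -0.3] shift cm [ 0.09 -0.3   0.1 ] | t 4.0 J [ 11.  14. -51.  35. -13.  25.] bay [ 38.7 -21.   40.1] F [ 5.9 -2.1  0.9]
```

View pics/c2.png

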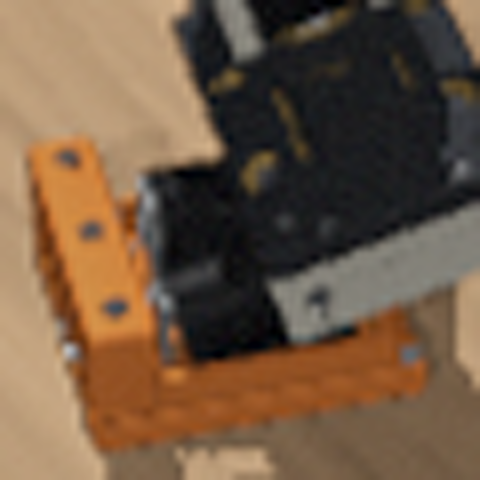

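The cell's tail has moved back against the spring; the plate now sits near the block. I'll push a few millimetres more, then lower.

Emit:
{"api": "servo_tool", "payload": {
  "deltas": [
    [[0,0,0],[0,-0.2,0.05],0],
    [[0,0,0],[0.05,-0.35,0.1],0],
    [[0,0,0],[0.05,-0.45,0.1],0],
    [[0,0,0],[0.05,-0.5,0.1],0]
  ]
}}

```text
clock: 4.45
tool_pos: [0.5532, -0.099, 0.0394]
orientation: [91.8, 74.5, -18.3]
force: [8.0, -2.4, 0.1]
opening: 0.0003
```

```bash
python3 - <<'E'
from go import *
delta(bay2w(35,31),15,1)
E
```

```text
rotvec [-0.1 -0.5 -0.5] shift cm [ 0.79 -0.27  0.12] | t 4.45 J [ 11.  14. -53.  38. -12.  23.] bay [ 35.5 -20.8  39.4] F [ 8.  -2.4  0.1]
```

Emit:
{"api": "servo_tool", "payload": {
  "deltas": [
    [[0,0,0],[0.15,-0.1,0.05],0],
    [[0,0,0],[0.35,-0.2,0.1],0],
    [[0,0,0],[0.55,-0.3,0.1],0],
    [[0,0,0],[0.75,-0.35,0.1],0],
    [[0,0,0],[0.85,-0.35,0.1],0]
  ]
}}

```text
clock: 4.95
tool_pos: [0.5542, -0.0991, 0.0316]
orientation: [92.2, 74.3, -17.9]
force: [9.9, -4.2, 3.5]
opening: 0.0004
```

```bash
python3 - <<'E'
from go import *
delta(bay2w(34.5,28),15,1)
cs=snap("side","s3")
b=cv2.resize(cs[195:255,230:290],None,fx=8,fy=8,interpolation=cv2.INTER_CUBIC)
cv2.imwrite("pics/c3.png",b[:,:,::-1])
E
```

```text
rotvec [-0.1 -0.6 -0.7] shift cm [ 0.3  -0.29  0.15] | t 4.95 J [  7.  14. -56.  49.  -9.  15.] bay [ 36.5 -20.6  31.6] F [ 9.9 -4.2  3.5]
```

View pics/c3.png

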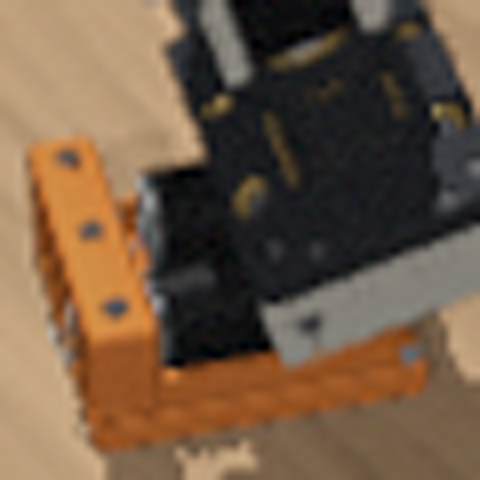

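Emit:
{"api": "servo_tool", "payload": {
  "deltas": [
    [[0,0,-2],[0.1,-0.05,0.05],0],
    [[0,0,-4],[0.2,-0.1,0.1],0],
    [[0,0,-6],[0.3,-0.1,0.1],0],
    [[0,0,-8],[0.4,-0.1,0.1],0],
    [[0,0,-8],[0.45,-0.1,0.1],0]
  ]
}}

```text
clock: 5.5
tool_pos: [0.557, -0.0993, 0.0276]
orientation: [95.1, 82.2, -14.9]
force: [5.2, -0.8, 2.8]
opening: 0.001
```

```bash
python3 - <<'E'
from go import *
delta(bay2w(37,28),5,1)
E
```

```text
rotvec [ 0.  -0.7 -2.8] shift cm [-0.07 -0.21  0.22] | t 5.5 J [ 12.  19. -36.   8. -28.  52.] bay [ 39.2 -19.8  27.6] F [ 5.2 -0.8  2.8]
```

Emit:
{"api": "servo_tool", "payload": {
  "deltas": [
    [[0,0,0],[0,0.2,0],0],
    [[0,0,0],[0,0.5,0],0],
    [[0,0,0],[0,1.0,0],0],
    [[0,0,0],[-0.5,2.0,0],0],
    [[0,0,0],[-4,4.0,0],0]
  ]
}}

```text
clock: 6.0
tool_pos: [0.5853, -0.1121, 0.0692]
orientation: [93.6, 82.7, -16.4]
force: [1.0, 0.4, 0.0]
opening: 0.0009
```

Emit:
{"api": "servo_tool", "payload": {
  "deltas": [
    [[0,0,0],[-4,4,0],0],
    [[0,0,0],[-6,7,0],0],
    [[0,0,0],[-6,10,0],0],
    [[0,0,0],[-6,13,0],0]
  ]
}}

```text
clock: 6.4
tool_pos: [0.7005, -0.1548, 0.1471]
orientation: [94.0, 82.6, -16.0]
force: [0.1, 0.8, -1.1]
opening: 0.0002
```

```bash
python3 - <<'E'
from go import *
delta(bay2w(22,60),0,1)
ct=snap("top","t4");cs=snap("side","s4")
a=cv2.resize(ct[172:222,245:295],None,fx=8,fy=8,interpolation=cv2.INTER_CUBIC)
b=cv2.resize(cs[205:255,235:285],None,fx=8,fy=8,interpolation=cv2.INTER_CUBIC)
cv2.imwrite("pics/c4.png",np.hstack([a,b])[:,:,::-1])
E
```

```text
rotvec [ 0.  -0.5 -7.4] shift cm [  6.45 -18.07  -0.02] | t 6.4 J [  4.  23.  -8.   3. -52.  64.] bay [193.  -22.9 147.1] F [ 0.1  0.8 -1.1]
```

View pics/c4.png

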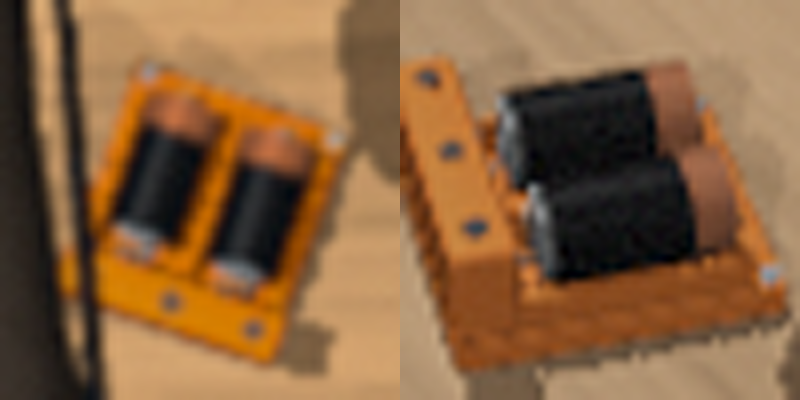

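Both cells now look alike: the copper ends are level behind the lip, with the loose one at about (265,190) in the top view. A slight tilt could remain, so I'll press the button end gently from above.

Emit:
{"api": "servo_tool", "payload": {
  "deltas": [
    [[0,0,-2],[0.5,-4.5,0],0],
    [[0,0,-4],[1,-9,0],0],
    [[0,0,-6],[2,-13.5,0],0],
    [[0,0,-7.4],[3,-18,0.1],0],
    [[0,0,-7.4],[5,-18.2,0.1],0]
  ]
}}

```text
clock: 7.0
tool_pos: [0.5335, -0.0956, 0.073]
orientation: [-155.8, 89.5, 94.2]
force: [1.1, 0.4, 0.1]
opening: 0.0005
```

```bash
python3 - <<'E'
from go import *
delta(bay2w(19,45,-23),0,1)
E
```

```text
rotvec [ 0.  -0.5  0.2] shift cm [ 2.8   0.33 -0.12] | t 7.0 J [ 10.  17. -27.  -1. -46.  60.] bay [ 15.8 -24.4  73. ] F [1.1 0.4 0.1]
```

Emit:
{"api": "servo_tool", "payload": {
  "deltas": [
    [[0,0,0],[1,0.3,-0.1],0],
    [[0,0,0],[2,0.3,-0.1],0],
    [[0,0,0],[2.5,0.3,-0.1],0],
    [[0,0,0],[2.7,0.3,-0.1],0],
    [[0,0,0],[2.8,0.3,-0.1],0]
  ]
}}

```text
clock: 7.5
tool_pos: [0.5371, -0.0957, 0.0451]
orientation: [-155.3, 89.5, 94.7]
force: [-2.3, 0.4, 5.3]
opening: 0.0003
```

Emit:
{"api": "servo_tool", "payload": {
  "deltas": [
    [[0,0,0],[0.05,0,0],0],
    [[0,0,0],[0.1,0,0],0],
    [[0,0,0],[0.1,0,0],0]
  ]
}}

```text
clock: 7.8
tool_pos: [0.5372, -0.0957, 0.045]
orientation: [-158.3, 89.5, 91.7]
force: [-3.7, 0.5, 7.6]
opening: 0.0002
```

The fingertip meets the cell's top at 45.0 mm with 7.6 N and it doesn't give, so the cell is on the floor. I'll retreat and check.

Emit:
{"api": "servo_tool", "payload": {
  "deltas": [
    [[0,0,0],[-2,0,0],0],
    [[0,0,0],[-6,0,0],0],
    [[0,0,0],[-10,0,0],0],
    [[0,0,0],[-11,5,0],0],
    [[0,0,0],[-11,10,0],0]
  ]
}}

```text
clock: 8.3
tool_pos: [0.6332, -0.1307, 0.16]
orientation: [158.7, 89.3, 48.8]
force: [1.4, 0.2, 0.3]
opening: 0.0002
```

Emit:
{"api": "servo_tool", "payload": {
  "deltas": [
    [[0,0,0],[0,5,0],0],
    [[0,0,0],[0,8,0],0],
    [[0,0,0],[0,8,0],0],
    [[0,0,0],[0,8,0],0]
  ]
}}

```text
clock: 8.7
tool_pos: [0.7084, -0.1584, 0.1593]
orientation: [164.0, 89.3, 54.1]
force: [-0.6, 0.7, -0.4]
opening: -0.0
```

```bash
python3 - <<'E'
from go import *
ct=snap("top","t5");cs=snap("side","s5")
S=12
def ov(im,n,off):
    im=cv2.resize(im[off[1]:off[1]+33,off[0]:off[0]+33],None,fx=S,fy=S,interpolation=cv2.INTER_CUBIC).copy()
    return im
b=cv2.resize(cs[205:255,235:285],None,fx=8,fy=8,interpolation=cv2.INTER_CUBIC).copy()
c=b.copy()
for y in(22,-22):
    for s in(-29,29):
        P=[bay2w(s,28.5+16.5*np.cos(t),y+16.5*np.sin(t)) for t in np.linspace(0,6.28,40)]
        q=((proj("side",P)-[235,205]+.5)*8).astype(int);cv2.polylines(c,[q],True,(0,255,0),1)
cv2.imwrite("pics/c5.png",np.hstack([b,c])[:,:,::-1])
o=ctrl.get_obs();print(o["clock"],o["force"],w2bay(o["tool_pos"]))
# bystanders: differences vs start images away from arm
d=cv2.absdiff(cv2.imread("pics/s0.png"),cv2.imread("pics/s5.png")).max(2)
for n,(x,y,w,h) in dict(buckle=(252,280,40,30),pick=(175,148,55,30),can=(185,100,35,50),aid=(335,260,115,95)).items(): print(n,d[y:y+h,x:x+w].mean().round(1),(d[y:y+h,x:x+w]>40).sum())
E
```

```text
8.8 [ 0.39588181 -0.07201406  0.2260494 ] [200.8 -23.3 160.3]
buckle 31.9 483
pick 9.0 0
can 8.5 0
aid 12.9 897
```

View pics/c5.png

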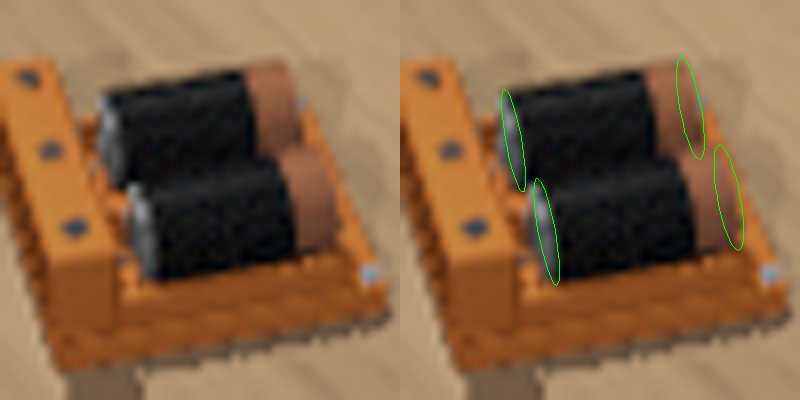

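Both cells sit identically against their predicted seated outlines, with the same sub-pixel offset. The differences at the buckle and box are probably arm shadow, so I'll check that numerically and then hand in.

```bash
python3 - <<'E'
from go import *
for n in"st":
  for k in"05":
    h=cv2.cvtColor(cv2.imread(f"pics/{n}{k}.png"),cv2.COLOR_BGR2HSV)
    if n=="s": h=h.copy(); h[:200]=0
    m=(abs(h[...,0].astype(int)-115)<12)&(h[...,1]>160)&(h[...,2]>40); m[:, :200]=0
    ys,xs=np.nonzero(m); 
    x,y,w,hh=(335,260,115,95) if n=="s" else (340,140,80,65)
    wm=(h[y:y+hh,x:x+w,1]<60)&(h[y:y+hh,x:x+w,2]>170); wy,wx=np.nonzero(wm)
    print(n,k,"buckle",xs.mean().round(1),ys.mean().round(1),m.sum(),"cross",wx.mean().round(1),wy.mean().round(1),wm.sum())
print(ctrl.close_job())
E
```

```text
s 0 buckle 273.2 295.1 328 cross 59.7 34.7 222
s 5 buckle 272.9 295.0 316 cross 56.6 35.9 149
t 0 buckle 324.7 222.0 113 cross nan nan 0
t 5 buckle 324.7 222.0 93 cross 40.3 32.6 71
the job is handed in; nothing more can be done
None<stdin>:10: RuntimeWarning: Mean of empty slice.
  ret = ret.dtype.type(ret / rcount)
```

The loose cell now appears seated in the −y bay like its neighbour, and I handed the job in with the arm clear; no verdict was reported.

**What I did:** I pushed the button with the shut fingertips, about 12–13 mm towards the spring against 8–10 N. I then lowered the button end past the lip, backed away, and pressed the copper end from above. The hand ended about 0.2 m along the bay and 0.16 m up, at about 8.8 s.

**Checks that agree:**
- The fingertip met the cell's top at 45.0 mm with 7.6 N and no give, which is the seated height.
- In the last side picture both cells show the same offset, under a pixel, from their predicted seated outlines.
- The buckle's position in the pictures is unchanged to 0.3 px. The pick handle and canister areas show no difference from the start.

**Checks that are weak or disagree:**
- **First aid box:** the white cross shifted about 3 px in the side view, with fewer pixels counted. I put this down to the arm's shadow, because the arm never went near the box. The top-view comparison failed, as no cross pixels were found in the start picture.
- **Spring plate:** I could not read its travel directly. I infer it from the cell's position.
- **Base position:** the base's fitted position is good only to about 2 mm.

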